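# Wind up the closet light and press its lamp half home

## Task

Wind up the closet light: take the red knob of its crank and turn it clockwise (seen from above) for about two turns, until it stops firmly. Then fit the loose white lamp half, LED up, onto the two dowels of the black base half and press it down against the contact spring until the halves meet flush; finish while still holding it pressed like that, without letting go. Leave the vase, spray bottle, funnel and lint roller handle where they stand.

Things in the scene. Friction and masses are not known exactly. Their poses are not given: they have to be found in the camera images.
- base: Fixed base of the wind-up light. Grey plate 100 x 250 x 8 mm (x, y, z), origin at the centre of its underside, on the shelf, z up. On it: the black lower housing half, 46 x 100 mm, centred at y = +60 mm, its flat top (parting face) 28 mm above the shelf; and the crank's round foot, 60 mm across, 46 mm high, its axis at y = -65 mm.
- seat (a point): Centre of the parting face of the black half, 28 mm above the shelf; axes as base. Closed, the lamp half's origin lies here. Two brass dowels, 8 mm thick, stand on the face at y = -32 and +32 mm from here (x = 0), 14 mm tall, the last 5 mm tapering to 3 mm.
- plunger (a joint): Copper spring plunger, 14 mm across, in the middle of the parting face. 0: stands 8 mm proud; 0.008 m: pressed in flush. It takes about 3.6 N to start and 11 N when flush, so the lamp half's own weight does not press it in and it pushes the lamp half up when that is let go.
- crank_axis (a point): Point on the vertical crank axis, level with the top of the steel crank arm, 52 mm above the shelf; axes as base.
- crank_knob (a point): Middle of the red upright crank knob, 70 mm above the shelf, 45 mm from the crank axis. Knob 18 mm thick, 32 mm tall (54 to 86 mm above the shelf); it spins freely on its pin, so it can go round in a gripper of constant yaw, or be regrasped. Below it the flat arm, 16 mm wide, top 52 mm above the shelf.
- crank (a joint): Crank angle, rad, growing clockwise seen from above. At 0 the arm points along +x of base; the firm stop is at 14.14 (4.5 pi), the arm then along -y of base, away from the seat. Starts between -1.1 and 1.5: 2.0 to 2.4 turns to make. Above 13.9 is fully wound. It takes about 2 N at the knob and stays where it is left.
- lamp: Loose white upper half, a box 46 x 100 x 30 mm (x, y, z), about 0.14 kg, with a round yellow LED puck 7 mm proud on top. Origin at the centre of its underside, z up; it lies underside down on the shelf. In the underside at y = -32 and +32 mm (x = 0): two dowel holes 11 mm wide, 18 mm deep. Fits either way round. Grip it across its 46 mm width (its x).
- vase: White ceramic vase, 80 mm across, 170 mm tall, origin under its centre. Leave alone.
- spray_bottle: Amber glass spray bottle with black head, 62 mm across, 170 mm tall, origin under its centre. Leave alone.
- funnel: Orange funnel standing on its rim, 96 mm across, 95 mm tall, origin under its centre. Leave alone.
- lint_roller: Steel lint roller handle lying flat, about 220 mm along its y, 20 mm high. Leave alone.
Mind the look-alikes: they are no part of the job. There is more than one size of the lamp; the one meant has the size given above.

How it is judged:
On the way, in this order (a step that is already met when the one before it is completed fails the run):
1. the crank is wound clockwise to its stop (value of joint crank above 13.9 rad), for 0.1 s.
2. the lamp half is on its dowels and pressed flush on the base (z of lamp in the frame of seat between -0.003 and 0.0025 m and horizontal distance between lamp and seat below 0.003 m and angle between the y axis of lamp and the y axis of base, either way round below 0.06 rad and angle between lamp's own z axis and vertical below 0.06 rad and contact force between the fingers and lamp above 3 N), for 0.3 s.
At the end, for the whole second after the job is handed in: Fingers still hold the lamp half pressed (over 3 N) flush on the base: underside within 2.5 mm of the parting face, centred within 3 mm, turned (either way round) and level within 0.06 rad, at rest; the crank still wound (above 13.9 rad). The spring lifts it if let go (all of step 2 and value of joint crank above 13.9 rad and linear speed of lamp below 0.02 m/s); the arm keeps its last pose, push and grip.
It fails at once if the vase is moved more than 25 mm or tipped (distance of vase from where it was at the start of the episode above 0.025 m or angle between vase's own z axis and vertical above 0.25 rad).
It fails at once if the spray bottle is moved more than 25 mm or tipped (distance of spray_bottle from where it was at the start of the episode above 0.025 m or angle between spray_bottle's own z axis and vertical above 0.25 rad).
It fails at once if the funnel is moved more than 25 mm or tipped (distance of funnel from where it was at the start of the episode above 0.025 m or angle between funnel's own z axis and vertical above 0.25 rad).
It fails at once if the lint roller handle is moved more than 25 mm or tipped (distance of lint_roller from where it was at the start of the episode above 0.025 m or angle between lint_roller's own z axis and vertical above 0.25 rad).
It also fails if it takes over 61 s, if anything falls off the work surface, if the arm or the gripper's body presses on something with over 40 N, if the wrist force passes 120 N, or if a joint passes its speed limit or range.

## Robot

A 7-joint arm with a two-finger parallel gripper is mounted at the origin on the work surface. World frame = base frame: x ahead of the robot, y to its left, z up, the work surface at z = 0. Lengths are in m, angles in rad, forces in N, time in s.
With the tool pointing down it reaches from about 0.425 to 0.875 m from the base axis. Payload 4.7 kg.
Tool frame: the origin (TCP) lies midway between the tips of the shut fingers; the grasp point (between the pads) lies 19 mm behind it; z points along the fingers, y is the line along which they close (so a half turn about z gives the same grasp; the last joint's range is limited). The gripper opens to 87 mm and grips with 3 to 60 N. Pads are 19 mm wide; open, the fingers measure 117 mm over their backs; the gripper's body (75 mm by 190 mm) begins 51 mm behind the grasp point.
Start: joints at [-1.214, 0.321, -0.07, 1.45, 0.023, 1.371, -0.057], TCP at [0.219, 0.612, 0.223] pointing down, gripper open.
Joint ranges: [-2.86, 2.86], [-0.3, 2.09], [-1.38, 1.24], [0.06, 2.45], [-1.56, 4.7], [0.09, 2.05], [-2.69, 2.69]. Speed limits (rad/s): [2.57, 2.57, 3.14, 3.14, 3.14, 3.14, 3.14].

## Interface

Orientations are given as a unit quaternion [x, y, z, w].
In Python, from rig import ctrl, eyes, models gives the robot as it stands. The module is installed in compiled form; this text tells all that it offers.
- The arm moves only by the tool arm_command, never from a script. Its argument "motion" is one flat list of numbers, 7 for each row, row after row: the opening, from 0 (shut) to 1 (fully open), then the shift along the tool's x, y, z in mm, then the turn, a rotation vector about the tool's x, y, z in degrees. In form: [jaw, dx, dy, dz, ax, ay, az, jaw, dx, dy, dz, ax, ay, az, ...]. A call has exactly 8 rows; each row is the pose to reach, as a shift and turn from the pose commanded when the call began, along the tool's axes at that moment; what a row does not reach only later rows make up. A row lasts 1/10 s, in which the tool goes at most 50 mm and 8.59 degrees, less where a joint would pass 70% of its speed; a pose out of reach is approached as far as the arm can. A call with a gripper value outside its range is refused whole. The fingers move at their own pace and stop on an object; "force" is the grip in N (left out, the last holds). Time passes only in rows, so rows that repeat a pose let the fingers close, or fill a call up. It gives the time, the measured TCP pose, the force, the opening and the grip force at its end, in the units of the state.
- ctrl.get_state(): the state, without advancing time (a new reading comes with each control period).
- eyes.camera(name): name is "scene" or "top" or "wrist"; returns the picture (420x560x3 uint8, red, green, blue); there is no depth.
- eyes.camera_params(name): a dict with "mtx" (3x3 intrinsics, pixels), "eye" and "orientation" of the camera in the world. Camera axes: x right, y down, z forward; pixel columns grow to the right and rows downward; lengths in m; the calibration is good to about 2 mm. A picture is of the moment at which its call begins: read the wrist's pose just before it. camera_params takes no time and is no camera call; for the wrist camera it gives the pose at the moment of the call.
- ctrl.finish_job(): hands the job in; it is judged then, once.
Trained networks look in the newest picture that a camera, given by its name, has taken for a name from the list of things; names that differ only in an ending like _2 or _b are one class to them, and where a whole thing is asked for, a point or a joint stands for the part that bears it (a point fixed in the world has none). Each returns a list of dicts, best first, with "score" (0 to 1); they miss things now and then, are a little off and sometimes report something else, mostly with a low value. They report only what shows in the picture. A call takes as long as a camera call. They do not tell look-alikes from the thing itself.
- models.look_for(camera, target): "uv" ([column, row] in pixels, amid what is visible of it).
The state is a dict: "t": time; "q": joint angles; "joint_vel": joint speeds; "joint_efforts": joint torques, N m; "eef_pos": TCP position; "orientation": TCP orientation; "ft_force": force on the tool from outside, world axes, zero at the start; "ft_torque": the same for the moment, N m; "finger_gap": opening from 0.0 (shut) to 1.0 (fully open); "gripper_force": force on a finger pad.
Only numpy, scipy, OpenCV 4.12 (cv2) and the standard library are available. Lean on these libraries where they do the work, as an engineer would, in place of code of your own. Each camera call takes 0.05 s, during which the arm holds its last target. There are 200 camera calls.

## Working session

There is one attempt and no reset: what is moved stays moved. The work goes in short steps, Python scripts to look and compute and a tool call to move; the robot and the scene stay as the last step left them, time stands still between calls to the robot, and variables do not carry over. Pictures are saved under pics/ and viewed, at most 10 in all, crops included, and the job is handed in when it is done.

Besides the shell and the picture viewer there is one more tool, called after "Call:" by a JSON object that holds its "method" and its "body". arm_command: Moves the arm, as the interface text tells. Its arguments: {"type":"object","properties":{"motion":{"type":"array","items":{"type":"number"}},"force":{"type":"number"}},"required":["motion"]}

```bash
mkdir -p pics
cat > h.py <<'E'
import numpy as np, cv2
from scipy.spatial.transform import Rotation as R
from rig import ctrl, eyes, models
def save(name,f):
    im=eyes.camera(name); cv2.imwrite('pics/'+f,im[:,:,::-1]); return im
def ray(p,uv):
    d=np.linalg.inv(p['mtx'])@[uv[0],uv[1],1]; o=np.array(p['orientation'])
    M=o if o.shape==(3,3) else R.from_quat(o).as_matrix()
    return np.array(p['eye']),M@d
def atz(p,uv,z):
    e,d=ray(p,uv); return e+d*(z-e[2])/d[2]
def tri(obs):
    A=np.zeros((3,3));b=np.zeros(3)
    for p,uv in obs:
        e,d=ray(p,uv);d=d/np.linalg.norm(d);P=np.eye(3)-np.outer(d,d);A+=P;b+=P@e
    return np.linalg.solve(A,b)
def proj(p,X):
    o=np.array(p['orientation']);M=o if o.shape==(3,3) else R.from_quat(o).as_matrix()
    c=p['mtx']@(M.T@(np.array(X)-p['eye']));return c[:2]/c[2]
def rel(target,yaw=None):
    "shift in tool axes mm"
    s=ctrl.get_state();M=R.from_quat(s['orientation']);return M.inv().apply(np.array(target)-s['eef_pos'])*1000
E
python3 - <<'E'
from h import *
a=save('scene','s0.png');b=save('top','t0.png')
np.set_printoptions(precision=3,suppress=True)
for c in('scene','top'):
    p=eyes.camera_params(c);print(c,p)
    for t in('base','crank_knob','plunger','lamp','vase','spray_bottle','funnel','lint_roller'):
        print(t,[(np.round(d['uv'],1).tolist(),round(d['score'],2),atz(p,d['uv'],.03)[:2]) for d in models.look_for(c,t)][:4])
print(ctrl.get_state())
cv2.imwrite('pics/st.png',np.vstack([a,b])[:,:,::-1])
E
```

```text
scene {'mtx': array([[413.936,   0.   , 278.289],
       [  0.   , 413.936, 209.826],
       [  0.   ,   0.   ,   1.   ]]), 'eye': array([1.595, 0.358, 0.968]), 'orientation': array([ 0.526,  0.733, -0.349, -0.254])}
base [([327.2, 224.8], 0.8, array([0.512, 0.18 ]))]
crank_knob [([315.5, 214.2], 0.44, array([0.469, 0.127]))]
plunger []
lamp [([243.4, 209.4], 0.85, array([ 0.527, -0.127])), ([155.1, 187.1], 0.49, array([ 0.51 , -0.502])), ([278.4, 202.7], 0.47, array([ 0.449, -0.02 ]))]
vase [([154.3, 185.1], 0.76, array([ 0.499, -0.512]))]
spray_bottle [([425.0, 247.8], 0.94, array([0.521, 0.507])), ([317.4, 213.5], 0.64, array([0.463, 0.132]))]
funnel [([299.3, 272.0], 0.6, array([0.754, 0.15 ]))]
lint_roller [([208.0, 256.4], 0.7, array([ 0.784, -0.143]))]
top {'mtx': array([[426.395,   0.   , 279.444],
       [  0.   , 426.395, 206.684],
       [  0.   ,   0.   ,   1.   ]]), 'eye': array([ 0.345, -0.02 ,  1.223]), 'orientation': array([ 0.72 , -0.687,  0.072, -0.073])}
base [([215.1, 244.2], 0.8, array([0.478, 0.164]))]
crank_knob [([229.0, 234.2], 0.6, array([0.508, 0.127]))]
pl
[... 272 characters left out ...]
ttle [([95.8, 209.1], 0.74, array([0.562, 0.512]))]
funnel [([231.0, 158.1], 0.82, array([0.732, 0.137]))]
lint_roller [([330.0, 156.7], 0.98, array([ 0.75 , -0.152])), ([230.2, 235.7], 0.27, array([0.504, 0.124]))]
{'t': 0.9, 'q': array([-1.214,  0.321, -0.07 ,  1.45 ,  0.023,  1.371, -0.057]), 'joint_vel': array([ 0.001,  0.   ,  0.001,  0.001, -0.   , -0.001, -0.   ]), 'joint_efforts': array([ -0.   , -49.11 ,  -0.403, -31.278,  -0.064,   0.033,   0.   ]), 'eef_pos': array([0.219, 0.612, 0.223]), 'orientation': array([0.171, 0.985, 0.   , 0.   ]), 'ft_force': array([0.313, 0.521, 0.338]), 'ft_torque': array([ 0.022, -0.034,  0.075]), 'gripper_force': 0.0, 'finger_gap': 0.9995753984974073}
```

Run:
```python
import cv2
b=cv2.imread('pics/t0.png');cv2.imwrite('pics/t1.png',cv2.resize(b[130:330,170:370],(600,600),interpolation=cv2.INTER_CUBIC))
b=cv2.imread('pics/s0.png');cv2.imwrite('pics/s1.png',cv2.resize(b[150:300,170:390],(792,540),interpolation=cv2.INTER_CUBIC))
```

```text
(no output)
```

View pics/t1.png

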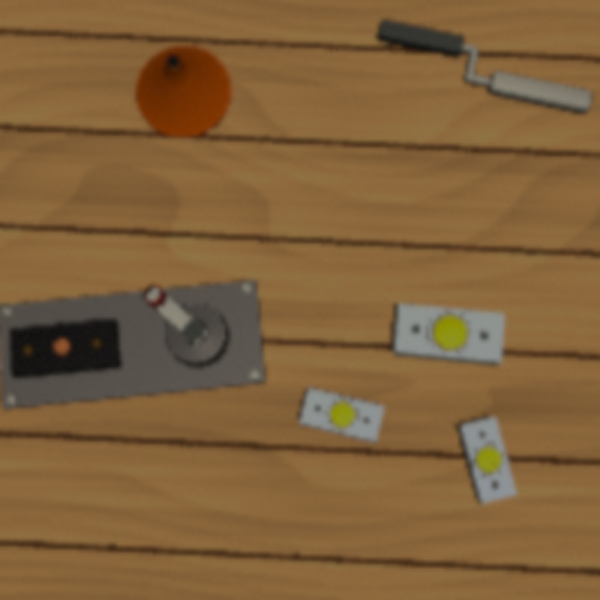

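View pics/s1.png

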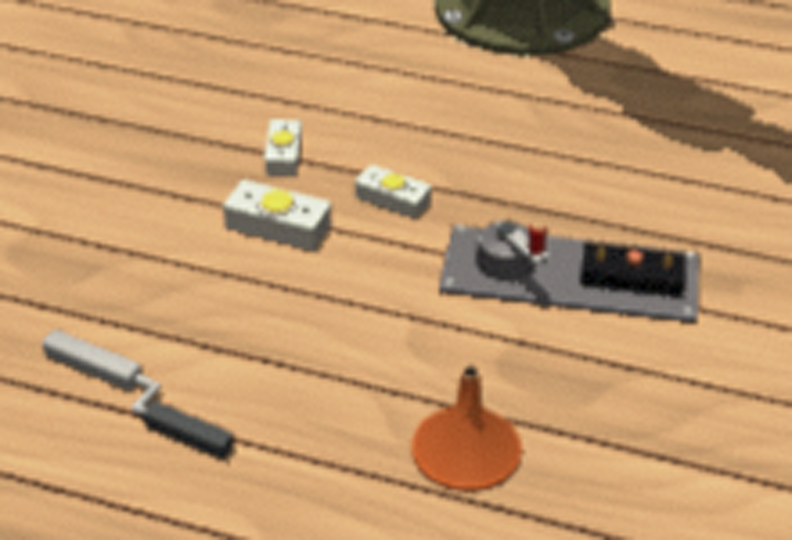

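Top crop (3×, offset 170,130): base plate left with black half around (65,347), knob at (155,295), and crank axis at (197,335). The large lamp is at (450,332). The two smaller lamps are look-alikes. Next I compute the rough poses.

Run:
```python
from h import *
np.set_printoptions(precision=4,suppress=True)
p=eyes.camera_params('top');q=eyes.camera_params('scene')
T=lambda u,v:(170+u/3,130+v/3); S=lambda u,v:(170+u/3.6,150+v/3.6)
sc=[(8,311),(11,400),(254,374),(248,287)]
P=np.array([atz(p,T(*c),.008)[:2] for c in sc]);print(P,P.mean(0))
y=(P[0]+P[1]-P[2]-P[3]);print('base yaw deg',np.degrees(np.arctan2(-y[0],y[1])))
print('plunger',tri([(p,T(62,347)),(q,S(635,256))]),'knob top',tri([(p,T(154,294)),(q,S(539,230))]),'led',tri([(p,T(450,331)),(q,S(277,199))]))
a,b=[atz(p,T(*c),.03)[:2] for c in((415,328),(485,335))];d=a-b;print('lamp yaw',np.degrees(np.arctan2(-d[0],d[1])),(a+b)/2)
print('seat',atz(p,T(65,347),.028),'axis',atz(p,T(197,335),.046),'knob',atz(p,T(154,294),.086))
print(rel([.48,.14,.3]),ctrl.get_state()['t']);w=eyes.camera_params('wrist');print(w['eye'],R.from_quat(w['orientation']).as_matrix(),w['mtx'])
```

```text
[[0.5047 0.2917]
 [0.4205 0.2806]
 [0.4558 0.053 ]
 [0.5388 0.0636]] [0.4799 0.1722]
base yaw deg 8.657826455513224
plunger [0.47   0.2358 0.0277] knob top [0.517  0.1475 0.0737] led [ 0.5016 -0.1266  0.0304]
lamp yaw -3.035897608206866 [ 0.5021 -0.1296]
seat [0.4708 0.23   0.028 ] axis [0.4857 0.1054 0.046 ] knob [0.5161 0.1423 0.086 ]
[-404.9591 -356.8262  -77.3845] 0.9
[0.1426 0.6384 0.3848] [[ 0.3349  0.9008  0.2763]
 [ 0.9423 -0.3199 -0.0992]
 [-0.001   0.2936 -0.9559]] [[291.3086   0.     279.4113]
 [  0.     291.3086 214.8309]
 [  0.       0.       1.    ]]
```

Call:
{"method": "arm_command", "body": {"motion": [1,-49,-40,0,0,0,7.7,1,-98,-80,0,0,0,15.4,1,-147,-120,0,0,0,23.1,1,-196,-160,0,0,0,30.8,1,-245,-200,0,0,0,38.5,1,-294,-240,0,0,0,46.2,1,-343,-280,2,0,0,53.9,1,-391,-319,3,0,0,61.6], "force": 20}}

```text
t: 1.7
eef_pos: [0.4262, 0.2681, 0.2216]
orientation: [0.653, 0.757, 0.001, -0.0]
ft_force: [0.8, 0.8, 1.2]
finger_gap: 0.999
gripper_force: 0.0
```

Call:
{"method": "arm_command", "body": {"motion": [1,-32,13,0,0,0,0,1,-64,26,0,0,0,0,1,-95,40,2,0,0,0,1,-95,40,2,0,0,0,1,-95,40,2,0,0,0,1,-95,40,2,0,0,0,1,-95,40,2,0,0,0,1,-95,40,2,0,0,0]}}

```text
t: 2.5
eef_pos: [0.4789, 0.1832, 0.2191]
orientation: [0.65, 0.76, 0.0, -0.0]
ft_force: [-0.5, -0.0, 0.5]
finger_gap: 1.006
gripper_force: 0.0
```

Run:
```python
from h import *
np.set_printoptions(precision=4,suppress=True)
s=ctrl.get_state();p=eyes.camera_params('wrist')
import json
json.dump(dict(mtx=p['mtx'].tolist(),eye=list(p['eye']),orientation=list(p['orientation'])),open('w1.json','w'))
im=save('wrist','w1.png');cv2.imwrite('pics/w1b.png',cv2.resize(im,(800,600),interpolation=cv2.INTER_CUBIC)[:,:,::-1])
print(s['t'],s['eef_pos'],s['orientation'],p['eye'])
for t in('base','crank_knob','crank','plunger','lamp'):
    print(t,[(np.round(d['uv'],1),round(d['score'],2)) for d in models.look_for('wrist',t)][:3])
for X in([.4708,.2315,.028],[.4897,.1079,.046],[.5165,.1430,.086]):print(proj(p,X))
```

```text
2.5 [0.4789 0.1832 0.2191] [ 0.6502  0.7597  0.0001 -0.0001] [0.4666 0.262  0.3814]
base [(array([281.4, 185.2]), 0.71)]
crank_knob [(array([293.7, 242.1]), 0.67)]
crank [(array([291.9, 246.9]), 0.8)]
plunger []
lamp [(array([217.1, 327.5]), 0.59)]
[278.9415 152.2914]
[278.5053 254.8594]
[307.5156 244.9112]
```

View pics/w1b.png

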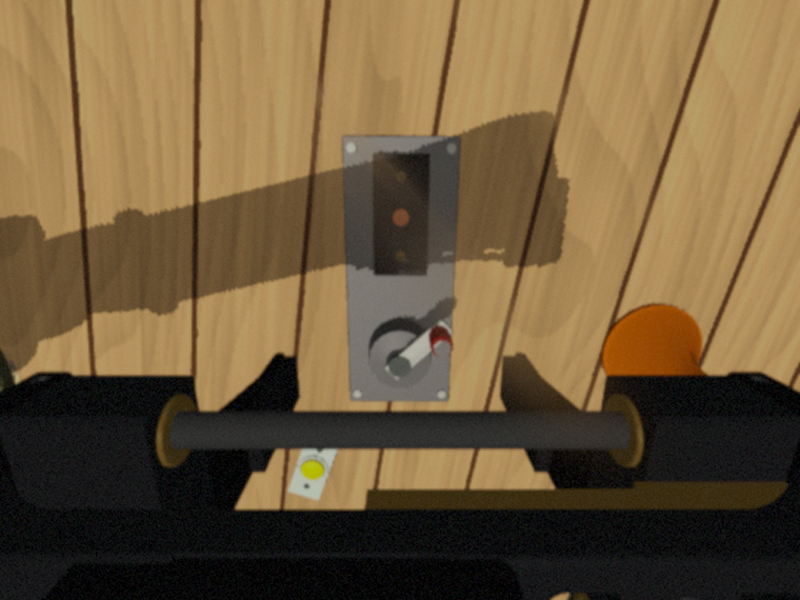

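Wrist view (800 px scale): plate screws at (350,148), (452,148), (357,394), (442,394); dowels at (401,176)/(401,255), plunger (401,217), crank hub (400,352), knob (440,341). A small look-alike lamp is at (313,468).

Run:
```python
from h import *
import json
np.set_printoptions(precision=4,suppress=True)
p={k:np.array(v) for k,v in json.load(open('w1.json')).items()}
W=lambda u,v:(u*.7,v*.7)
t=eyes.camera_params('top');T=lambda u,v:(170+u/3,130+v/3)
P=np.array([atz(p,W(*c),.008)[:2] for c in((350,148),(452,148),(442,394),(357,394))]);print(P,P.mean(0))
y=P[0]+P[1]-P[2]-P[3];print('yaw',np.degrees(np.arctan2(-y[0],y[1])))
print('plunger z',tri([(p,W(401,217)),(t,T(62,347))]),'at .036',atz(p,W(401,217),.036))
d1,d2=atz(p,W(401,176),.042),atz(p,W(401,255),.042);d=d1-d2;print(d1,d2,(d1+d2)/2,np.degrees(np.arctan2(-d[0],d[1])),np.linalg.norm(d))
im=cv2.imread('pics/w1.png').astype(int);B,G,Rr=im[...,0],im[...,1],im[...,2]
m=(Rr>90)&(G<0.5*Rr)&(B<0.6*Rr);v,u=np.nonzero(m);k=(abs(u-308)<20)&(abs(v-239)<20);u,v=u[k],v[k]
print('red',u.min(),u.max(),v.min(),v.max(),u.mean(),v.mean())
print(im[225:258,309,::-1].tolist())
print('hub',atz(p,W(400,366),.058),tri([(p,W(400,352)),(t,T(197,335))]))
print('knob tri',tri([(p,W(440,341)),(t,T(154,294))]))
for z in(.07,.086):print('knob',atz(p,(u.mean(),v.mean()),z))
```

```text
[[0.4219 0.2801]
 [0.5065 0.2934]
 [0.5411 0.0649]
 [0.4569 0.0517]] [0.4816 0.1725]
yaw 8.659779302007289
plunger z [0.4717 0.2326 0.0276] at .036 [0.4727 0.233  0.036 ]
[0.4676 0.2644 0.042 ] [0.4774 0.2032 0.042 ] [0.4725 0.2338 0.042 ] 9.032919635209163 0.06192447094969353
red 302 315 235 243 307.825 237.35
[[154, 152, 137], [169, 164, 153], [159, 152, 138], [125, 110, 97], [90, 62, 49], [78, 38, 29], [77, 35, 27], [73, 30, 14], [77, 36, 30], [84, 37, 29], [95, 31, 22], [113, 36, 25], [121, 51, 41], [128, 91, 82], [129, 114, 107], [123, 116, 109], [116, 113, 106], [121, 116, 110], [118, 112, 106], [117, 113, 107], [116, 112, 104], [116, 113, 105], [118, 115, 108], [118, 114, 109], [117, 113, 109], [117, 115, 107], [118, 114, 108], [120, 116, 109], [117, 114, 109], [118, 113, 107], [118, 114, 108], [118, 115, 107], [116, 113, 106]]
hub [0.4909 0.1119 0.058 ] [0.4903 0.1082 0.0188]
knob tri [0.5183 0.1444 0.0706]
knob [0.5178 0.1458 0.07  ]
knob [0.5152 0.1518 0.086 ]
```

Run:
```python
from h import *
import json
np.set_printoptions(precision=1,suppress=True)
p={k:np.array(v) for k,v in json.load(open('w1.json')).items()}
im=cv2.imread('pics/w1.png');x0,y0=240,90;s=4
c=cv2.resize(im[y0:y0+150+50,x0:x0+100],None,fx=s,fy=s,interpolation=cv2.INTER_CUBIC)
# keep only crank part
c=cv2.resize(im[205:285,245:345],(800,640),interpolation=cv2.INTER_CUBIC)[:600]
c=cv2.convertScaleAbs(c,alpha=1.5,beta=10)
cv2.imwrite('pics/k1.png',c)
for X in([.4909,.1083,.052],[.518,.1444,.054],[.518,.1444,.070],[.518,.1444,.086]):
    print((proj(p,X)-[245,205])*8)
```

```text
[276.  414.1]
[492.  228.4]
[501.9 268. ]
[512.8 311.5]
```

View pics/k1.png

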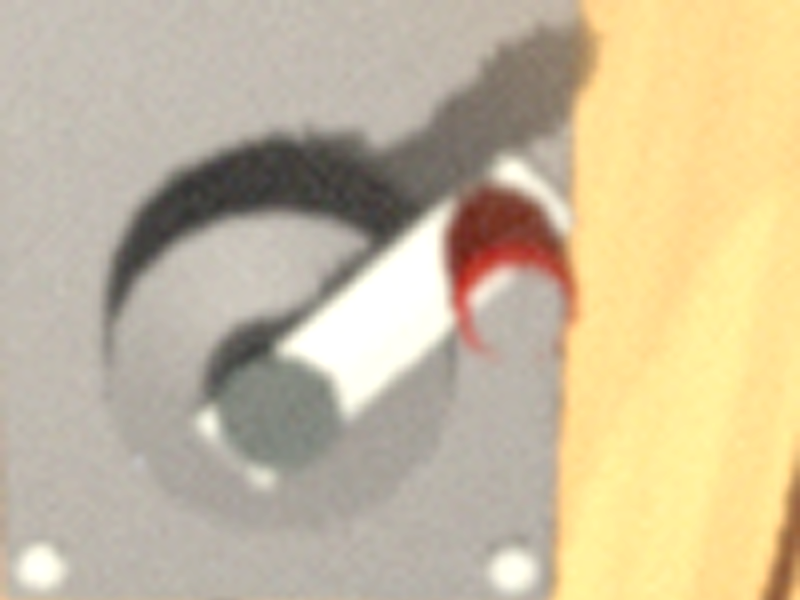

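Pin top lies at (516,308) in the crop and the hub at (280,412), both within half a pixel of my model. So the knob is at (0.518,0.1445), the axis at (0.491,0.108), and the crank starts near -0.78 rad.

Call:
{"method": "arm_command", "body": {"motion": [0.6,-22,16,20,0,0,0,0.5,-44,33,40,0,0,0,0.5,-44,33,70,0,0,0,0.5,-44,33,100,0,0,0,0.5,-44,33,130,0,0,0,0.5,-44,33,150,0,0,0,0.5,-44,33,159,0,0,0,0.5,-44,33,159,0,0,0]}}

```text
t: 3.6
eef_pos: [0.5179, 0.1433, 0.0591]
orientation: [0.651, 0.759, -0.001, -0.0]
ft_force: [0.0, 0.0, 0.1]
finger_gap: 0.504
gripper_force: 0.0
```

Call:
{"method": "arm_command", "body": {"motion": [0,0,0,0,0,0,0,0,0,0,0,0,0,0,0,0,0,0,0,0,0,0,0,0,0,0,0,0,0,0,0,0,0,0,0,0,0,0,0,0,0,0,0,0,0,0,0,0,0,0,0,0,0,0,0,0], "force": 12}}

```text
t: 4.4
eef_pos: [0.5188, 0.1438, 0.0607]
orientation: [0.651, 0.759, 0.0, -0.0]
ft_force: [-1.5, -0.8, 5.6]
finger_gap: 0.197
gripper_force: 12.0
```

Run:
```python
import numpy as np
th=-0.77;f=lambda t:np.round([-45*np.sin(t),45*np.cos(t)])
for c in range(6):
    o=f(th);L=[]
    for k in range(8):
        th=min(th+.32,14.2);d=f(th)-o;L+=[0,int(d[0]),int(d[1]),0,0,0,0]
    print(round(th,2),L)
```

```text
1.79 [0, -11, 9, 0, 0, 0, 0, 0, -25, 13, 0, 0, 0, 0, 0, -39, 12, 0, 0, 0, 0, 0, -53, 7, 0, 0, 0, 0, 0, -64, -2, 0, 0, 0, 0, 0, -72, -14, 0, 0, 0, 0, 0, -76, -27, 0, 0, 0, 0, 0, -75, -42, 0, 0, 0, 0]
4.35 [0, 5, -13, 0, 0, 0, 0, 0, 15, -24, 0, 0, 0, 0, 0, 27, -32, 0, 0, 0, 0, 0, 41, -35, 0, 0, 0, 0, 0, 55, -34, 0, 0, 0, 0, 0, 68, -28, 0, 0, 0, 0, 0, 79, -18, 0, 0, 0, 0, 0, 86, -6, 0, 0, 0, 0]
6.91 [0, 3, 14, 0, 0, 0, 0, 0, 1, 28, 0, 0, 0, 0, 0, -5, 41, 0, 0, 0, 0, 0, -15, 52, 0, 0, 0, 0, 0, -27, 59, 0, 0, 0, 0, 0, -41, 61, 0, 0, 0, 0, 0, -56, 59, 0, 0, 0, 0, 0, -68, 52, 0, 0, 0, 0]
9.47 [0, -11, -10, 0, 0, 0, 0, 0, -17, -23, 0, 0, 0, 0, 0, -19, -37, 0, 0, 0, 0, 0, -16, -51, 0, 0, 0, 0, 0, -10, -63, 0, 0, 0, 0, 0, 1, -73, 0, 0, 0, 0, 0, 14, -79, 0, 0, 0, 0, 0, 28, -81, 0, 0, 0, 0]
12.03 [0, 14, 3, 0, 0, 0, 0, 0, 26, 10, 0, 0, 0, 0, 0, 36, 21, 0, 0, 0, 0, 0, 42, 34, 0, 0, 0, 0, 0, 43, 48, 0, 0, 0, 0, 0, 40, 62, 0, 0, 0, 0, 0, 32, 74, 0, 0, 0, 0, 0, 21, 84, 0, 0, 0, 0]
14.2 [0, -13, 5, 0, 0, 0, 0, 0, -28, 6, 0, 0, 0, 0, 0, -41, 2, 0, 0, 0, 0, 0, -53, -6, 0, 0, 0, 0, 0, -62, -17, 0, 0, 0, 0, 0, -67, -31, 0, 0, 0, 0, 0, -68, -42, 0, 0, 0, 0, 0, -68, -42, 0, 0, 0, 0]
```

Call:
{"method": "arm_command", "body": {"motion": [0,-11,9,0,0,0,0,0,-25,13,0,0,0,0,0,-39,12,0,0,0,0,0,-53,7,0,0,0,0,0,-64,-2,0,0,0,0,0,-72,-14,0,0,0,0,0,-76,-27,0,0,0,0,0,-75,-42,0,0,0,0]}}

```text
t: 5.2
eef_pos: [0.4897, 0.0634, 0.0608]
orientation: [0.651, 0.759, 0.002, 0.001]
ft_force: [1.4, 4.7, 1.6]
finger_gap: 0.199
gripper_force: 12.0
```

Call:
{"method": "arm_command", "body": {"motion": [0,5,-13,0,0,0,0,0,15,-24,0,0,0,0,0,27,-32,0,0,0,0,0,41,-35,0,0,0,0,0,55,-34,0,0,0,0,0,68,-28,0,0,0,0,0,79,-18,0,0,0,0,0,86,-6,0,0,0,0]}}

```text
t: 6.0
eef_pos: [0.4683, 0.1479, 0.0605]
orientation: [0.65, 0.76, -0.001, -0.001]
ft_force: [-1.5, -1.3, 7.4]
finger_gap: 0.201
gripper_force: 12.0
```

Call:
{"method": "arm_command", "body": {"motion": [0,3,14,0,0,0,0,0,1,28,0,0,0,0,0,-5,41,0,0,0,0,0,-15,52,0,0,0,0,0,-27,59,0,0,0,0,0,-41,61,0,0,0,0,0,-56,59,0,0,0,0,0,-68,52,0,0,0,0]}}

```text
t: 6.8
eef_pos: [0.5309, 0.0883, 0.0606]
orientation: [0.651, 0.759, 0.0, -0.0]
ft_force: [-1.9, 3.7, 5.4]
finger_gap: 0.203
gripper_force: 12.0
```

Call:
{"method": "arm_command", "body": {"motion": [0,-11,-10,0,0,0,0,0,-17,-23,0,0,0,0,0,-19,-37,0,0,0,0,0,-16,-51,0,0,0,0,0,-10,-63,0,0,0,0,0,1,-73,0,0,0,0,0,14,-79,0,0,0,0,0,28,-81,0,0,0,0]}}

```text
t: 7.6
eef_pos: [0.4458, 0.1021, 0.0606]
orientation: [0.651, 0.759, -0.001, 0.0]
ft_force: [0.4, -2.2, 6.6]
finger_gap: 0.196
gripper_force: 12.0
```

Call:
{"method": "arm_command", "body": {"motion": [0,14,3,0,0,0,0,0,26,10,0,0,0,0,0,36,21,0,0,0,0,0,42,34,0,0,0,0,0,43,48,0,0,0,0,0,40,62,0,0,0,0,0,32,74,0,0,0,0,0,21,84,0,0,0,0]}}

```text
t: 8.4
eef_pos: [0.5255, 0.1374, 0.0604]
orientation: [0.65, 0.76, -0.001, -0.001]
ft_force: [-5.5, -1.7, 10.0]
finger_gap: 0.199
gripper_force: 12.0
```

Call:
{"method": "arm_command", "body": {"motion": [0,-13,5,0,0,0,0,0,-28,6,0,0,0,0,0,-41,2,0,0,0,0,0,-53,-6,0,0,0,0,0,-62,-17,0,0,0,0,0,-67,-31,0,0,0,0,0,-68,-42,0,0,0,0,0,-68,-42,0,0,0,0]}}

```text
t: 9.2
eef_pos: [0.4968, 0.0639, 0.0609]
orientation: [0.651, 0.759, 0.002, 0.002]
ft_force: [5.3, 1.2, 0.8]
finger_gap: 0.202
gripper_force: 12.0
```

Call:
{"method": "arm_command", "body": {"motion": [0,0,-2,0,0,0,0,0,0,-4,0,0,0,0,0,0,-5,0,0,0,0,0,0,-5,0,0,0,0,0,0,-5,0,0,0,0,0,0,-5,0,0,0,0,0,0,-5,0,0,0,0,0,0,-5,0,0,0,0]}}

```text
t: 10.0
eef_pos: [0.4962, 0.0639, 0.0613]
orientation: [0.651, 0.759, 0.005, 0.004]
ft_force: [14.3, 2.5, -8.1]
finger_gap: 0.197
gripper_force: 12.0
```

Call:
{"method": "arm_command", "body": {"motion": [0,0,5,0,0,0,0,0.5,0,5,0,0,0,0,0.5,0,5,0,0,0,0,0.5,0,5,0,0,0,0,0.5,0,5,-20,0,0,0,0.5,0,5,-60,0,0,0,0.5,0,5,-100,0,0,0,1,0,5,-130,0,0,0]}}

```text
t: 10.8
eef_pos: [0.4951, 0.0628, 0.1918]
orientation: [0.651, 0.759, -0.0, -0.0]
ft_force: [0.7, 0.9, 0.1]
finger_gap: 0.532
gripper_force: 0.0
```

Call:
{"method": "arm_command", "body": {"motion": [1,-40,0,-5,0,0,2,1,-80,-5,-10,0,0,4,1,-120,-10,-10,0,0,6,1,-160,-15,-10,0,0,8,1,-200,-22,-10,0,0,10,1,-226,-27,-10,0,0,12,1,-226,-27,-10,0,0,12,1,-226,-27,-10,0,0,12]}}

```text
t: 11.6
eef_pos: [0.5024, -0.1644, 0.1994]
orientation: [0.727, 0.686, -0.0, -0.001]
ft_force: [0.2, 0.8, 0.4]
finger_gap: 0.998
gripper_force: 0.0
```

Run:
```python
from h import *
import json
np.set_printoptions(precision=4,suppress=True)
s=ctrl.get_state();p=eyes.camera_params('wrist')
json.dump(dict(mtx=p['mtx'].tolist(),eye=list(p['eye']),orientation=list(p['orientation'])),open('w2.json','w'))
im=save('wrist','w2.png');cv2.imwrite('pics/w2b.png',cv2.resize(im,(800,600),interpolation=cv2.INTER_CUBIC)[:,:,::-1])
print(s['t'],s['eef_pos'],s['orientation'],s['ft_force'])
print([(np.round(d['uv'],1),round(d['score'],2)) for d in models.look_for('wrist','lamp')][:3],proj(p,[.502,-.128,.034]))
```

```text
11.6 [ 0.5024 -0.1644  0.1994] [ 0.7273  0.6864 -0.0004 -0.001 ] [0.233  0.7658 0.3776]
[(array([188.3, 202. ]), 0.68), (array([274.9, 162.7]), 0.62), (array([200.7,  78.4]), 0.61)] [277.1647 166.0261]
```

View pics/w2b.png

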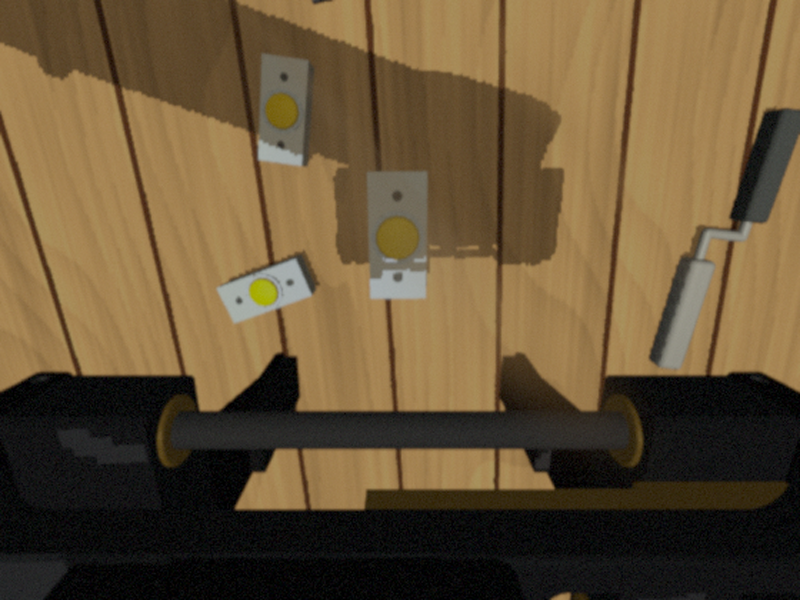

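The large lamp's top corners are at (367,171), (428,171), (426,299) and (371,299). Its LED is at (397,237) and its screw marks at (397,196) and (398,277).

Run:
```python
from h import *
import json
np.set_printoptions(precision=4,suppress=True)
p={k:np.array(v) for k,v in json.load(open('w2.json')).items()}
W=lambda u,v:(u*.7,v*.7);t=eyes.camera_params('top');T=lambda u,v:(170+u/3,130+v/3)
P=np.array([atz(p,W(*c),.03)[:2] for c in((367,171),(428,171),(426,299),(371,299))]);print(P,P.mean(0),np.linalg.norm(P[0]-P[1]),np.linalg.norm(P[2]-P[1]))
y=P[0]+P[1]-P[2]-P[3];print('yaw',np.degrees(np.arctan2(-y[0],y[1])))
a,b=atz(p,W(397,196),.03),atz(p,W(398,277),.03);d=a-b;print((a+b)/2,np.degrees(np.arctan2(-d[0],d[1])),np.linalg.norm(d))
print('led',atz(p,W(397,237),.037),tri([(p,W(397,237)),(t,T(450,331))]))
s=ctrl.get_state();print('tool y deg',np.degrees(np.arctan2(*(R.from_quat(s['orientation']).as_matrix()[1::-1,1]))))
c=np.r_[(P.mean(0)+(a+b)[:2]/2)/2,.007];print(c,rel(c))
```

```text
[[ 0.483  -0.0775]
 [ 0.5291 -0.0801]
 [ 0.5238 -0.1808]
 [ 0.4783 -0.1783]] [ 0.5035 -0.1292] 0.046222167814263665 0.10085899687471693
yaw -2.8362899567138933
[ 0.5031 -0.129   0.03  ] -2.5958450934678234 0.06389389743797003
led [ 0.5029 -0.1275  0.037 ] [ 0.5029 -0.1293  0.0271]
tool y deg -3.121309645583158
[ 0.5033 -0.1291  0.007 ] [ 33.4597  -1.3261 192.5953]
```

Call:
{"method": "arm_command", "body": {"motion": [1,17,-1,30,0,0,0,1,33,-1,65,0,0,0,1,33,-1,105,0,0,0,1,33,-1,145,0,0,0,1,33,-1,175,0,0,0,1,33,-1,190,0,0,0,1,33,-1,192,0,0,0,1,33,-1,192,0,0,0]}}

```text
t: 12.5
eef_pos: [0.505, -0.1309, 0.0088]
orientation: [0.726, 0.687, 0.0, 0.0]
ft_force: [-0.1, 0.6, 1.1]
finger_gap: 0.999
gripper_force: 0.0
```

Call:
{"method": "arm_command", "body": {"motion": [0,0,0,0,0,0,0,0,0,0,0,0,0,0,0,0,0,0,0,0,0,0,0,0,0,0,0,0,0,0,0,0,0,0,0,0,0,0,0,0,0,0,0,0,0,0,0,0,0,0,0,0,0,0,0,0], "force": 40}}

```text
t: 13.3
eef_pos: [0.5041, -0.1313, 0.0081]
orientation: [0.727, 0.687, -0.0, -0.0]
ft_force: [-0.8, 0.9, 1.4]
finger_gap: 0.527
gripper_force: 40.0
```

Call:
{"method": "arm_command", "body": {"motion": [0,0,0,-30,0,0,0,0,0,0,-70,0,0,0,0,0,0,-110,0,0,0,0,20,-2,-142,0,0,-1,0,60,-7,-142,0,0,-3,0,100,-12,-142,0,0,-5,0,140,-17,-142,0,0,-7,0,180,-21,-142,0,0,-9]}}

```text
t: 14.1
eef_pos: [0.493, 0.0511, 0.15]
orientation: [0.67, 0.742, 0.0, -0.0]
ft_force: [1.0, -0.1, -1.1]
finger_gap: 0.526
gripper_force: 40.0
```

Call:
{"method": "arm_command", "body": {"motion": [0,35,-12,0,0,0,-1.5,0,68,-18,0,0,0,-2.8,0,68,-18,0,0,0,-2.8,0,68,-18,0,0,0,-2.8,0,68,-18,0,0,0,-2.8,0,68,-18,0,0,0,-2.8,0,68,-18,0,0,0,-2.8,0,68,-18,0,0,0,-2.8]}}

```text
t: 14.9
eef_pos: [0.4689, 0.1148, 0.1501]
orientation: [0.653, 0.757, 0.0, 0.0]
ft_force: [0.6, 0.3, -0.8]
finger_gap: 0.523
gripper_force: 40.0
```

Run:
```python
from h import *
import json
np.set_printoptions(precision=4,suppress=True)
s=ctrl.get_state();p=eyes.camera_params('wrist')
json.dump(dict(mtx=p['mtx'].tolist(),eye=list(p['eye']),orientation=list(p['orientation'])),open('w3.json','w'))
im=save('wrist','w3.png');cv2.imwrite('pics/w3b.png',cv2.convertScaleAbs(cv2.resize(im[60:360,80:480],(800,600),interpolation=cv2.INTER_CUBIC)[:,:,::-1],alpha=1.4))
print(s['t'],s['eef_pos'],s['orientation'],s['ft_force'],s['finger_gap'])
```

```text
14.9 [0.4689 0.1148 0.1501] [0.6529 0.7575 0.     0.    ] [ 0.5827  0.2695 -0.7953] 0.5228895588731981
```

View pics/w3b.png

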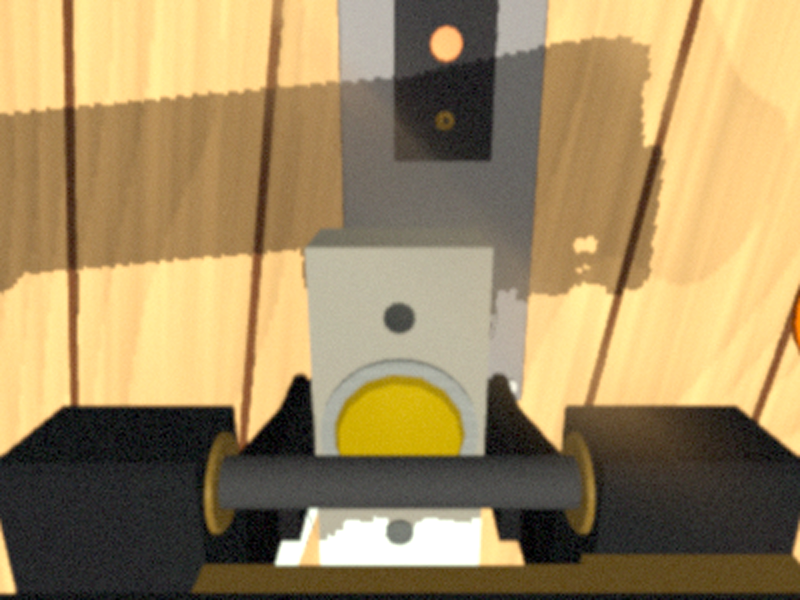

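Run:
```python
from h import *
import json
np.set_printoptions(precision=4,suppress=True)
p={k:np.array(v) for k,v in json.load(open('w3.json')).items()}
C=lambda u,v:(80+u/2,60+v/2)
s=ctrl.get_state();M=R.from_quat(s['orientation'])
top=s['eef_pos'][2]-.0081+.030
a,b=atz(p,C(399,318),top),atz(p,C(400,531),top);c=(a+b)/2
print('marks tool frame mm',[M.inv().apply(x-s['eef_pos'])*1000 for x in(a,b,c)],np.linalg.norm(a-b))
e=[atz(p,C(u,246),top) for u in(306,492)];print('front edge',[M.inv().apply(x-s['eef_pos'])*1000 for x in e])
im=cv2.imread('pics/w3.png')[:,:,::-1].astype(int)
def cen(u0,v0,r):
    w=im[max(0,v0-r):v0+r+1,u0-r:u0+r+1];m=(w[...,0]-w[...,2])>30
    v,u=np.nonzero(m);return (u.min()+u.max())/2+u0-r,(v.min()+v.max())/2+max(0,v0-r),m.sum()
pl=cen(303,82,12);d1=cen(302,120,8);
w1=cen(304,44,12);print(pl,d1,w1)
A,B,D=atz(p,pl[:2],.036),atz(p,d1[:2],.042),atz(p,w1[:2],.042);print(A,B,D,np.linalg.norm(B-D),(B+D)/2)
y=D-B;print('yaw',np.degrees(np.arctan2(-y[0],y[1])),'tool',np.degrees(np.arctan2(*(M.as_matrix()[1::-1,1]))))
```

```text
marks tool frame mm [array([ 34.2714,   0.193 , -21.8988]), array([-29.6135,   0.546 , -21.901 ]), array([  2.329 ,   0.3695, -21.8999])] 0.06388586997492977
front edge [array([ 52.6977, -22.5013, -21.8997]), array([ 52.7426,  22.8474, -21.8966])]
(np.float64(302.5), np.float64(81.5), np.int64(270)) (np.float64(302.0), np.float64(120.0), np.int64(61)) (np.float64(303.5), np.float64(40.5), np.int64(103))
[0.4717 0.2326 0.036 ] [0.4763 0.201  0.042 ] [0.4669 0.2623 0.042 ] 0.0619893359590505 [0.4716 0.2316 0.042 ]
yaw 8.726876816300976 tool 8.500896866841535
```

Call:
{"method": "arm_command", "body": {"motion": [0,40,7,0,0,0,0,0,80,14,0,0,0,0,0,113,20,0,0,0,-0.2,0,113,20,30,0,0,-0.2,0,113,20,60,0,0,-0.2,0,113,20,80,0,0,-0.2,0,113,20,85,0,0,-0.2,0,113,20,85,0,0,-0.2]}}

```text
t: 15.75
eef_pos: [0.4714, 0.2298, 0.0646]
orientation: [0.651, 0.759, -0.001, -0.0]
ft_force: [0.8, 0.2, -0.7]
finger_gap: 0.528
gripper_force: 40.0
```

Call:
{"method": "arm_command", "body": {"motion": [0,0,0,0,0,0,0,0,0,0,5,0,0,0,0,0,0,9,0,0,0,0,0,0,13,0,0,0,0,0,0,16,0,0,0,0,0,0,18,0,0,0,0,0,0,19,0,0,0,0,0,0,19,0,0,0], "force": 55}}

```text
t: 16.55
eef_pos: [0.4716, 0.2301, 0.046]
orientation: [0.651, 0.759, -0.0, -0.0]
ft_force: [0.2, -0.1, -1.2]
finger_gap: 0.524
gripper_force: 55.0
```

Call:
{"method": "arm_command", "body": {"motion": [0,0,0,1,0,0,0,0,0,0,2,0,0,0,0,0,0,3,0,0,0,0,0,0,4,0,0,0,0,0,0,5,0,0,0,0,0,0,6,0,0,0,0,0,0,6,0,0,0,0,0,0,6,0,0,0]}}

```text
t: 17.35
eef_pos: [0.4719, 0.2302, 0.0405]
orientation: [0.651, 0.759, 0.0, -0.0]
ft_force: [-1.3, -0.1, 6.0]
finger_gap: 0.526
gripper_force: 55.0
```

Call:
{"method": "arm_command", "body": {"motion": [0,0,0,1,0,0,0,0,0,0,2,0,0,0,0,0,0,3,0,0,0,0,0,0,4,0,0,0,0,0,0,5,0,0,0,0,0,0,6,0,0,0,0,0,0,6,0,0,0,0,0,0,6,0,0,0]}}

```text
t: 18.15
eef_pos: [0.4719, 0.2303, 0.0361]
orientation: [0.651, 0.759, 0.0, -0.0]
ft_force: [-6.2, -4.6, 17.9]
finger_gap: 0.526
gripper_force: 55.0
```

Call:
{"method": "arm_command", "body": {"motion": [0,0,-0.5,0.5,0,0,0,0,-0.5,-1,1,0,0,0,0,-0.5,-1,1,0,0,0,0,-0.5,-1,1,0,0,0,0,-0.5,-1,1,0,0,0,0,-0.5,-1,1,0,0,0,0,-0.5,-1,1,0,0,0,0,-0.5,-1,1,0,0,0]}}

```text
t: 18.95
eef_pos: [0.4719, 0.2303, 0.0361]
orientation: [0.651, 0.759, 0.001, -0.0]
ft_force: [-5.9, -3.3, 22.0]
finger_gap: 0.526
gripper_force: 55.0
```

Run:
```python
from h import *
im=save('scene','s2.png');cv2.imwrite('pics/s2b.png',cv2.resize(im[170:270,270:400],(780,600),interpolation=cv2.INTER_CUBIC)[:,:,::-1])
im=save('top','t2.png');s=ctrl.get_state();print(s['eef_pos'],s['orientation'],s['ft_force'],s['ft_torque'],s['gripper_force'])
```

```text
[0.47189775 0.23026626 0.03610899] [ 6.51046573e-01  7.59036759e-01  1.24611862e-03 -7.20663178e-05] [-5.228993   -2.75289984 22.10302055] [-0.76467433  1.60367005  0.03493099] 55.00120195560157
```

View pics/s2b.png

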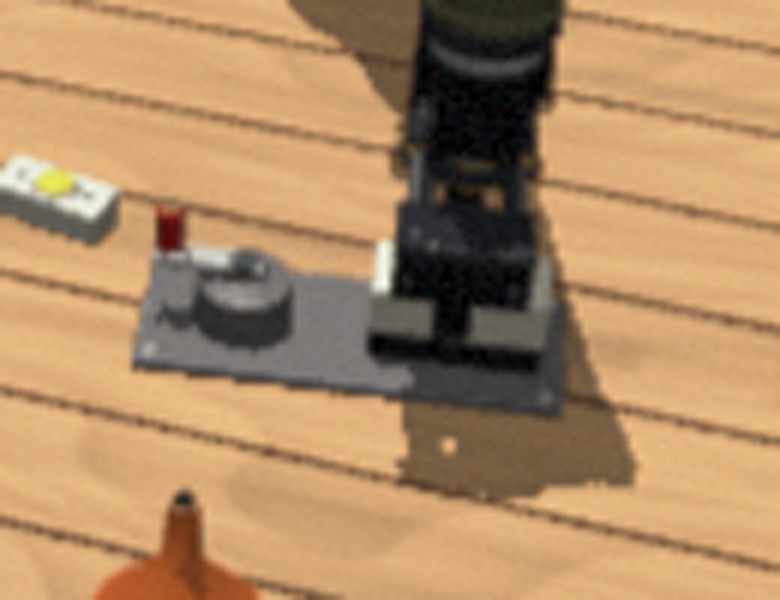

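The lamp half (white band around (370–550, 320)) sits directly on the black half with no gap. Pushing harder no longer lowers it, so it is flush. The crank arm points along -y, at its stop, so I'm handing the job in.

```bash
python3 -c "
from rig import ctrl
print(ctrl.finish_job())"
```

```text
the job is handed in; nothing more can be done
None
```

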